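Tweezers held at the marked gap for the self-timer photo

TASK

Start the self-timer by pressing its red plunger all the way down to the stop, then pick the sprung tweezers up off their stand by the blue pads without dropping them. Hold them in the air with both tips over the yellow round of the photo card, a few centimetres up (no more than about 10 cm) and touching nothing but the gripper, squeezed so that the red needle stands on the green band of the gauge (tips 10 mm apart). Leave the other things alone; finish while still holding the tweezers steady at that gap, and do not put them down or let go.

Things in the scene. Friction and masses are not known exactly. Their poses are not given: they have to be found in the camera images.
- timer: self-timer: grey box 84 x 84 x 40 mm fixed on the desk, with a steel collar 48 mm wide up to z 46 mm and a red mushroom plunger, 40 mm across, in the middle. Origin: centre of its underside, z up.
- timer_top (a point): centre of the top of the red plunger, 72 mm above the desk when up; it moves with the plunger.
- timer_plunger (a joint): travel of the plunger in m: 0 up, 0.012 fully down at its stop. Spring: about 3 N to start, 8 N at the stop; springs back when let go.
- stand: black tweezer stand fixed on the desk, base 190 x 64 x 6 mm, long along x, with two cross blocks 30 mm high: one 20 mm long, 44 mm wide at x = -75 mm, one 18 mm long, 60 mm wide at x = +47 mm. Between them only the base, so fingers fit down beside the blue pads. Origin: centre of its underside. The tweezers lie on it, tips to its +x.
- tweezers: steel sprung tweezers 180 mm long, about 65 g, lying flat on the stand. Origin: midway between the blue grip pads, level with the underside (30 mm above the desk on the stand); x to the tips (at +75 mm), y to the left arm, z up. Pads on the outside of the arms: x -16 to +16 mm, z 0 to 16 mm; width over them 43 mm open, 32 mm at the marked gap. Centre of mass near x = -5 mm.
- gauge (a point): middle of the green band, 5 mm wide, on the white gauge leaf that lies across the arms near the tips, 47 mm ahead of the pads; the leaf belongs to the right arm. The red needle on the left arm stands 16 mm to the left of the band when the tweezers are open, and over it at the marked gap.
- tweezers_left (a joint): closing angle of the left arm about the heel, rad: 0 open, 0.06 at the marked gap (right arm alike), 0.088 shut. The tip gap is 30 mm minus 165 mm times (left + right). The squeeze on the pads, 90 mm from the hinge, is about 2 N at 0, 6 N at 0.06, 7.9 N shut.
- tweezers_right (a joint): closing angle of the right arm, as for the left.
- tip_left (a point): inside of the left arm's tip, at half the blade's height (6 mm above the underside); 165 mm from the hinge.
- tip_right (a point): inside of the right arm's tip, likewise; the tip gap is the distance between both.
- tweezers_heel (a point): hinge point in the brass heel, 90 mm behind the pads (x = -90 mm of the tweezers), 6 mm above the underside.
- card: grey photo card 120 x 120 x 3 mm fixed on the desk, with a yellow round of 35 mm radius (black rim included) at its middle. Origin: the middle, at desk level; x points to the camera.
- camera: small black camera on a foot, fixed 185 mm from the card's middle along the card's x, 62 mm wide and 81 mm high. Origin: centre of its foot.
- phone: black phone 145 x 70 x 8 mm lying on the desk; leave alone.
- mouse: white computer mouse 105 x 58 x 26 mm; leave alone.
- bottle: black scent bottle, 44 mm across, 85 mm high; leave alone.
- pot_pink: pink domed colour sample, 31 mm across, 32 mm high; leave alone.
- pot_yellow: yellow domed colour sample, same size; leave alone.
- pot_violet: violet domed colour sample, same size; leave alone.
- stylus: aluminium stylus 158 x 9 x 9 mm; leave alone.
Things that resemble listed ones, but are neither listed nor needed, are in the scene too. What is shaped like the camera but turquoise is not meant.

How it is judged:
By the outcome, as a careful person would: the job done as asked, in the order asked, and still so for the second after the job is handed in, while the arm keeps its last pose, push and grip.
It also fails if it takes over 64 s, if anything falls off the work surface, if the arm or the gripper's body presses on something with over 40 N, if the wrist force passes 120 N, or if a joint passes its speed limit or range.

ROBOT

A 6-joint arm with a two-finger parallel gripper is mounted at the origin on the work surface. World frame = base frame: x ahead of the robot, y to its left, z up, the work surface at z = 0. Lengths are in m, angles in rad, forces in N, time in s.
With the tool pointing down it reaches from about 0.275 to 0.825 m from the base axis. Payload 4.9 kg.
Tool frame: the origin (TCP) lies midway between the tips of the shut fingers; the grasp point (between the pads) lies 19 mm behind it (bot.grip_depth is the distance from the TCP to the grasp point, in m); z points along the fingers, y is the line along which they close (so a half turn about z gives the same grasp; the last joint's range is limited). The gripper opens to 85 mm and grips with 20 to 120 N. Pads are 22 mm wide; open, the fingers measure 114 mm over their backs; the gripper's body (76 mm by 85 mm) begins 54 mm behind the grasp point. The pads swing forward as they close: fully open they stand 13 mm farther back than shut.
Start: joints at [-1.355, 0.326, -0.193, 1.052, 0, 1.437], TCP at [0.189, -0.517, 0.231] pointing down, gripper open.
Joint ranges: [-2.65, 2.65], [-0.97, 1.79], [-1.3, 1.35], [-1.93, 2.1], [-1.47, 1.37], [-3.14, 3.14]. Speed limits (rad/s): [2.57, 2.57, 3.14, 3.14, 3.14, 3.14].

INTERFACE

Orientations are given as a unit quaternion [w, x, y, z].
In Python, from cell import bot gives the robot as it stands. Calls block until the motion is done:
- bot.move_pose(position, orientation): joint-space move of the TCP to a pose.
- bot.move_linear(position, speed=0.15, rotation=None, until_force=None): straight line of the TCP; rotation=None keeps the orientation; speed is the mean speed in m/s. With until_force (N) it stops when the force on the tool has changed by that much, and returns True; else False.
- bot.goto_joints(angles): joint-space move.
- bot.set_gripper(opening, grasp_force=None): opening from 0.0 (shut) to 1.0 (fully open); grasp_force is the grip in N (None keeps the last); returns when the fingers have stopped.
- bot.wait(seconds).
- bot.solve_ik(position, orientation): joint angles nearest the present ones, or None.
- bot.camera(name): name is "side" or "top" or "wrist"; returns the picture (420x560x3 uint8, red, green, blue); there is no depth.
- bot.calibration(name): a dict with "mtx" (3x3 intrinsics, pixels), "extrinsics" (4x4, takes a point from world to camera coordinates); the wrist camera has in their place "hand_eye" (4x4, takes a point from camera to tool coordinates, whose origin is the TCP and whose axes are the flange's). Camera axes: x right, y down, z forward; pixel columns grow to the right and rows downward; lengths in m; the calibration is good to about 2 mm. A picture is of the moment at which its call begins: read the wrist's pose just before it. calibration takes no time and is no camera call.
A pose or a line that the arm cannot do raises bot.PlanningError and nothing moves.
- bot.close_job(): hands the job in; it is judged then, once.
Trained networks look in the newest picture that a camera, given by its name, has taken for a name from the list of things; names that differ only in an ending like _2 or _b are one class to them, and where a whole thing is asked for, a point or a joint stands for the part that bears it (a point fixed in the world has none). Each returns a list of dicts, best first, with "confidence" (0 to 1); they miss things now and then, are a little off and sometimes report something else, mostly with a low value. They report only what shows in the picture. A call takes as long as a camera call. They do not tell look-alikes from the thing itself.
- bot.search_frame(camera, thing): "bbox" ([left, top, width, height] in pixels, round what is visible of it).
Readings, each from a call of its own:
- bot.read_clock(): time.
- bot.read_joint_positions(): joint angles.
- bot.read_joint_vel(): joint speeds.
- bot.read_joint_efforts(): joint torques, N m.
- bot.read_position(): TCP position.
- bot.read_tool_rot(): TCP orientation.
- bot.read_ft_force(): force on the tool from outside, world axes, zero at the start.
- bot.read_moment(): the same for the moment, N m.
- bot.read_gripper_width(): opening from 0.0 (shut) to 1.0 (fully open).
- bot.read_finger_force(): force on a finger pad.
Only numpy, scipy, OpenCV 4.12 (cv2) and the standard library are available. Lean on these libraries where they do the work, as an engineer would, in place of code of your own. Each camera call takes 0.05 s, during which the arm holds its last target. There are 200 camera calls.

## Working session

There is one attempt and no reset: what is moved stays moved. The work goes in short steps, each a Python script; the robot and the scene stay as the last script left them, time stands still between calls to the robot, and variables do not carry over. Pictures are saved under pics/ and viewed, at most 10 in all, crops included, and the job is handed in when it is done.

```bash
ls; mkdir -p pics; cat > h.py <<'E'
import numpy as np, cv2
from cell import bot
def shot(cam,name=None):
    im=np.array(bot.camera(cam))
    if name: cv2.imwrite(f'pics/{name}.png',im[:,:,::-1])
    return im
def ray(cam,uv,T=None):
    c=bot.calibration(cam); K=np.array(c['mtx'])
    d=np.linalg.inv(K)@np.array([uv[0],uv[1],1.])
    if T is None: M=np.linalg.inv(np.array(c['extrinsics']))
    else: M=T@np.array(c['hand_eye'])
    return M[:3,3],M[:3,:3]@d
def atz(cam,uv,z,T=None):
    o,d=ray(cam,uv,T); return o+d*(z-o[2])/d[2]
def proj(cam,p,T=None):
    c=bot.calibration(cam); K=np.array(c['mtx'])
    E=np.array(c['extrinsics']) if T is None else np.linalg.inv(T@np.array(c['hand_eye']))
    q=E[:3,:3]@np.array(p)+E[:3,3]; q=K@q; return q[:2]/q[2]
def toolT():
    from scipy.spatial.transform import Rotation as R
    q=bot.read_tool_rot(); T=np.eye(4); T[:3,:3]=R.from_quat([q[1],q[2],q[3],q[0]]).as_matrix(); T[:3,3]=bot.read_position(); return T
def tri(rays):
    A=0;b=0
    for o,d in rays:
        d=d/np.linalg.norm(d);P=np.eye(3)-np.outer(d,d);A=A+P;b=b+P@o
    return np.linalg.solve(A,b)
def down(yaw): # tool z down, tool x axis at angle yaw in world
    from scipy.spatial.transform import Rotation as R
    q=(R.from_euler('z',yaw)*R.from_euler('x',np.pi)).as_quat(); return [q[3],q[0],q[1],q[2]]
E
python3 - <<'E'
from h import *
for c in('top','side'):
    shot(c,c+'0')
    for t in('timer','timer_top','stand','tweezers','gauge','tip_left','tip_right','tweezers_heel','card','camera','bottle','mouse','phone','stylus'):
        print(c,t,[(np.round(r['bbox']).astype(int).tolist(),round(r['confidence'],2)) for r in bot.search_frame(c,t)][:3])
print(bot.read_tool_rot(),bot.read_clock(),bot.grip_depth)
E
```

```text
pics
top timer [([362, 190, 39, 34], 0.57)]
top timer_top [([376, 199, 17, 13], 0.7)]
top stand [([173, 208, 42, 63], 0.58)]
top tweezers [([174, 209, 33, 66], 0.66)]
top gauge [([172, 218, 28, 43], 0.75), ([173, 217, 32, 58], 0.7), ([363, 189, 37, 38], 0.38)]
top tip_left [([321, 236, 15, 50], 0.64), ([180, 234, 3, 6], 0.49)]
top tip_right [([173, 212, 28, 48], 0.52), ([263, 206, 49, 44], 0.4)]
top tweezers_heel [([232, 254, 11, 8], 0.68)]
top card [([264, 206, 51, 44], 0.74)]
top camera [([284, 155, 25, 22], 0.77), ([351, 152, 25, 20], 0.74)]
top bottle [([248, 117, 18, 21], 0.64)]
top mouse [([401, 277, 25, 39], 0.94)]
top phone [([143, 268, 23, 50], 0.71)]
top stylus [([321, 230, 17, 55], 0.75)]
side timer [([299, 159, 36, 32], 0.81)]
side timer_top [([313, 163, 9, 9], 0.53)]
side stand [([201, 278, 70, 35], 0.64)]
side tweezers [([204, 273, 72, 26], 0.81)]
side gauge [([213, 277, 52, 16], 0.72), ([200, 278, 72, 35], 0.53)]
side tip_left []
side tip_right []
side tweezers_heel [([205, 275, 71, 25], 0.56)]
side card [([232, 181, 22, 30], 0.65), ([261, 212, 52, 41], 0.63)]
side camera [([230, 180, 22, 28], 0.87), ([267, 150, 20, 30], 0.62), ([236, 163, 18, 19], 0.54)]
side bottle [([190, 188, 11, 29], 0.65), ([205, 272, 72, 27], 0.26)]
side mouse []
side phone [([226, 329, 68, 49], 0.76), ([207, 273, 67, 26], 0.23)]
side stylus [([307, 212, 52, 14], 0.57), ([208, 286, 60, 14], 0.47)]
[-2.04628323e-05  9.84742932e-01  1.74015397e-01  4.37620224e-06] 1.5 0.0187
```

View images.

```bash
python3 - <<'E'
import cv2
a=cv2.imread('pics/top0.png')[100:330,130:450]; b=cv2.imread('pics/side0.png')[130:390,150:400]
cv2.imwrite('pics/top_c.png',cv2.resize(a,None,fx=2.5,fy=2.5,interpolation=cv2.INTER_CUBIC))
cv2.imwrite('pics/side_c.png',cv2.resize(b,None,fx=2.3,fy=2.3,interpolation=cv2.INTER_CUBIC))
E
```

```text
(no output)
```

View pics/top_c.png

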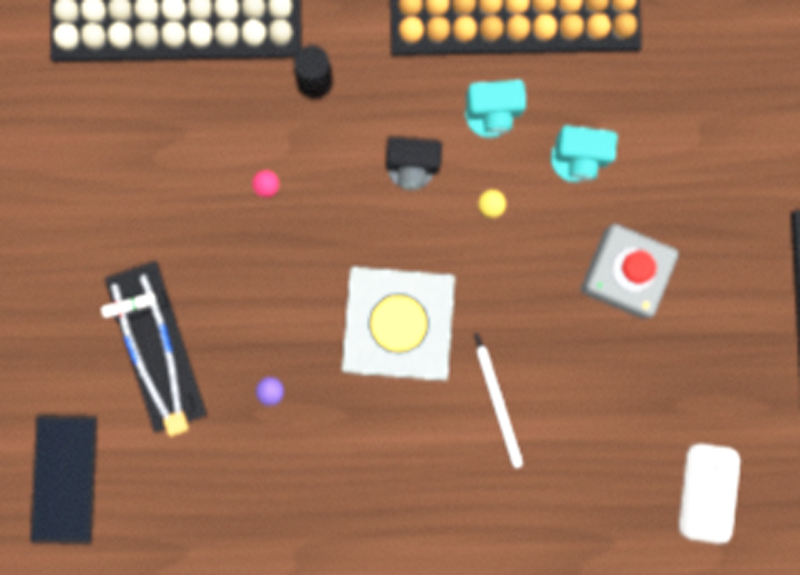

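View pics/side_c.png

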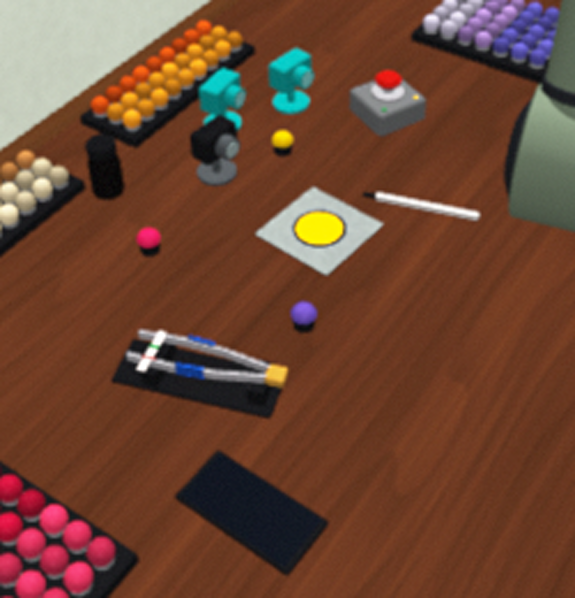

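Top view: the red plunger is at full-frame px (385,206), the tweezers' pads at (190,238) with the heel at (200,270), and the card's yellow round at (290,229). In the side view the plunger is at (319,163), the pads at (235,285) and the round at (289,229). Candidates: there is one timer, one pair of tweezers and one card. The look-alikes are only the two turquoise cameras, top px (329,143) and (364,161); the real black camera is at (295,164). The stylus at (329,260) is not the tweezers.

```bash
python3 - <<'E'
from h import *
P={'plunger':((385.2,206.4),(318.7,163.5)),'card':((289.6,229.2),(288.7,229.1)),'heel':((200.4,269.6),(270.4,293)),'pads':((189.6,237.6),(235,284.8))}
X={}
for k,(a,b) in P.items():
    X[k]=tri([ray('top',a),ray('side',b)]); print(k,X[k].round(4))
    print('  reproj',proj('top',X[k])-a)
print(np.array(bot.calibration('wrist')['hand_eye']).round(3),bot.calibration('wrist')['mtx'])
d=X['pads']-X['heel'];yaw=np.arctan2(d[1],d[0]);print('yaw',yaw)
m=X['pads'].copy()
for off in (0,np.pi):
  for p in (m,X['card'],X['plunger']):
    print(off,[bot.solve_ik([p[0],p[1],z],down(yaw+off)) is not None for z in(.03,.1,.3)])
E
```

```text
plunger [ 0.5665 -0.2786  0.0687]
  reproj [0.08084101 0.12451186]
card [ 0.5137 -0.0159  0.0026]
  reproj [-0.13053428 -0.20197609]
heel [0.404  0.236  0.0371]
  reproj [-0.13223324 -0.20132781]
pads [0.4936 0.2656 0.0396]
  reproj [-0.16386623 -0.22902777]
[[ 0.001 -0.952 -0.308  0.079]
 [ 1.     0.     0.001  0.002]
 [-0.001 -0.308  0.952 -0.143]
 [ 0.     0.     0.     1.   ]] [[362.78577298   0.         281.74664964]
 [  0.         362.78577298 215.00721714]
 [  0.           0.           1.        ]]
yaw 0.31907196950327177
0 [True, True, True]
0 [True, True, True]
0 [True, True, True]
3.141592653589793 [True, True, True]
3.141592653589793 [True, True, True]
3.141592653589793 [True, True, True]
```

```bash
python3 - <<'E'
from h import *
print(bot.set_gripper(0.0,20))
x,y=0.5665,-0.2786
q=down(0.319)
bot.move_pose([x,y,.16],q)
T=toolT(); shot('wrist','timer_w')
im=cv2.imread('pics/timer_w.png'); h=cv2.cvtColor(im,cv2.COLOR_BGR2HSV)
m=((h[...,0]<6)|(h[...,0]>174))&(h[...,1]>170)&(h[...,2]>90)
n,l,s,c=cv2.connectedComponentsWithStats(m.astype(np.uint8)); i=1+np.argmax(s[1:,4]); print(s[i],c[i],atz('wrist',c[i],.069,T))
bot.move_linear([x,y,.085],.12)
f=bot.move_linear([x,y,.052],.03,until_force=16)
print(f,bot.read_position(),bot.read_ft_force()); bot.wait(.3); print(bot.read_position(),bot.read_ft_force())
shot('wrist','pressed_w'); shot('side','pressed_s'); print(bot.read_clock())
E
```

```text
False
[ 254  189   55   53 2098] [280.56625357 216.19494757] [ 0.56843372 -0.27995537  0.069     ]
True [ 0.56671298 -0.27871419  0.05984413] [-2.02550974  1.93399048  8.29877662]
[ 0.56671657 -0.27868771  0.05975546] [-2.11516685  0.75630209  6.75968594]
5.9833
```

```bash
python3 - <<'E'
from h import *
x,y=0.5665,-0.2786
for z,F in ((.058,20),(.055,20)):
    f=bot.move_linear([x,y,z],.02,until_force=F); bot.wait(.2)
    print(f,bot.read_position(),bot.read_ft_force())
print(bot.read_clock())
T=toolT();im=shot('wrist','p2')
cv2.imwrite('pics/p2.png',cv2.resize(im[100:340,150:450,::-1],None,fx=2,fy=2))
E
```

```text
False [ 0.56678562 -0.27874888  0.05960831] [-2.56327946  1.43245131 14.46467903]
True [ 0.56671263 -0.27872582  0.05971921] [-2.00804083  1.01425518  8.49968759]
6.8417
```

View pics/p2.png

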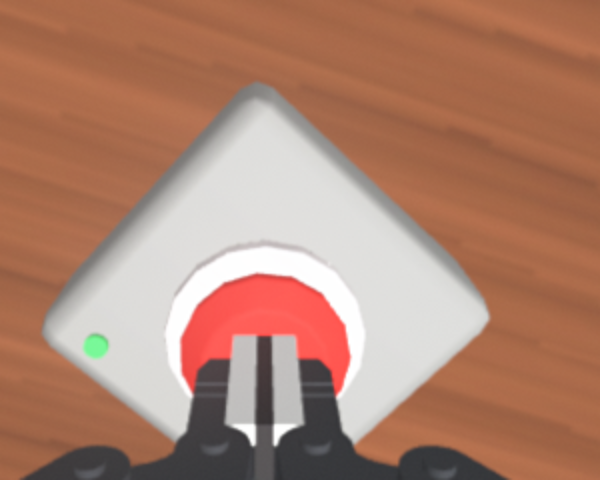

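The fingers sit on the red plunger (crop ~265,330). z stayed at 59.7 mm under 15–20 N, so it is at its stop. Next I go over the tweezers.

```bash
python3 - <<'E'
from h import *
x,y=0.5665,-0.2786
bot.move_linear([x,y,.15],.15)
bot.set_gripper(1.0)
bot.move_pose([.50,.268,.21],down(.319)); bot.wait(.3)
def look(n):
    T=toolT(); im=shot('wrist',n); h=cv2.cvtColor(im,cv2.COLOR_RGB2HSV)
    R=[]
    for nm,m in (('blue',(h[...,0]>105)&(h[...,0]<122)&(h[...,1]>150)&(h[...,2]>60)),('brass',(h[...,0]>17)&(h[...,0]<28)&(h[...,1]>120)&(h[...,2]>150)),('green',(h[...,0]>45)&(h[...,0]<85)&(h[...,1]>90)),('red',((h[...,0]<3)|(h[...,0]>175))&(h[...,1]>190)&(h[...,2]>120))):
        k,l,s,c=cv2.connectedComponentsWithStats(m.astype(np.uint8))
        for i in range(1,k):
            if s[i,4]>25: print(n,nm,s[i].tolist(),c[i].round(1), atz('wrist',c[i],.04,T).round(4))
look('tw1')
d=np.array([np.cos(.319),np.sin(.319)])
bot.move_linear([.5-.07*d[0],.268-.07*d[1],.21],.2); bot.wait(.3); look('tw2')
print(bot.read_clock())
E
```

```text
tw1 blue [256, 181, 6, 36, 121] [258.5 197.8] [0.4882 0.2839 0.04  ]
tw1 blue [302, 181, 6, 36, 134] [304.3 198. ] [0.5008 0.245  0.04  ]
tw1 brass [277, 277, 9, 6, 47] [281.1 279.6] [0.4173 0.2393 0.04  ]
tw1 brass [271, 280, 22, 20, 74] [279.4 291.9] [0.4041 0.2366 0.04  ]
tw1 green [277, 137, 5, 12, 49] [279.4 142.6] [0.5402 0.2814 0.04  ]
tw2 blue [254, 97, 7, 40, 140] [256.8 116.3] [0.489  0.2843 0.04  ]
tw2 blue [303, 97, 7, 40, 152] [305.9 116.8] [0.5015 0.2453 0.04  ]
tw2 brass [277, 210, 9, 4, 28] [281.1 211.2] [0.4169 0.2391 0.04  ]
tw2 brass [270, 212, 23, 22, 61] [274.8 226.1] [0.4015 0.2401 0.04  ]
tw2 green [277, 46, 5, 14, 64] [279.2  52.9] [0.5409 0.2817 0.04  ]
14.0417
```

View pics/tw1.png

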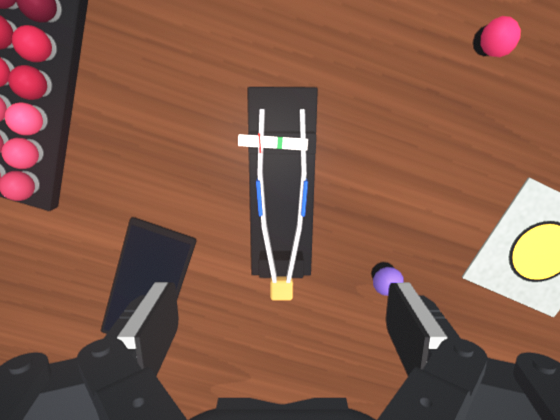

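The wrist view shows the tweezers on the stand: pads at px (258,198) and (304,198), brass heel at (282,291), green band at (280,142) with the red needle left of it. Nothing here resembles them. Two views put the pad tops at z≈44 mm, which agrees with the text. I grasp now.

```bash
python3 - <<'E'
from h import *
q=down(.316)
bot.move_pose([.495,.2652,.10],q)
bot.move_linear([.495,.2652,.017],.08,until_force=8)
print(bot.read_position(),bot.read_ft_force())
for i,o in enumerate((.55,.45,.41,.385)):
    bot.set_gripper(o,20); print(o,bot.read_gripper_width(),bot.read_finger_force())
im=shot('wrist','g1'); print(bot.read_clock(),bot.read_ft_force())
cv2.imwrite('pics/g1c.png',cv2.resize(im[20:420,130:430,::-1],None,fx=1.5,fy=1.5,interpolation=cv2.INTER_CUBIC))
E
```

```text
[0.49547781 0.26538141 0.01748786] [ 0.41664966 -0.74561361  0.5633868 ]
0.55 0.5483702726658156 0.045761767471503845
0.45 0.45316763047934866 4.119239027495496
0.41 0.4108337361872449 5.683403313159943
0.385 0.38603727234931096 6.994432434439659
17.0 [-0.98231113  0.87195983  7.15180797]
```

View pics/g1c.png

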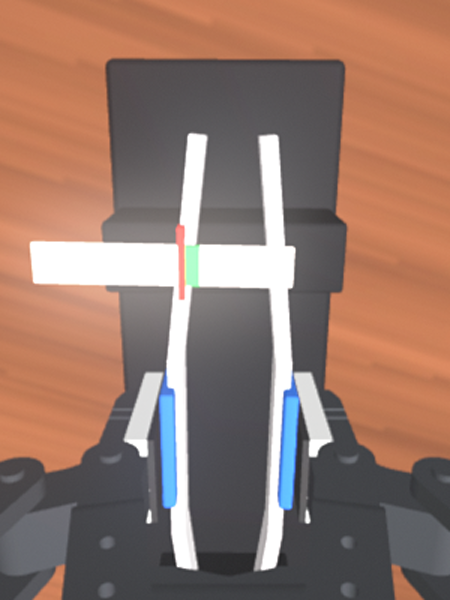

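The gauge view shows the red needle at crop (181,262), left of the green band (186–198), so it needs about 4.5 mm more. The fingers hold the blue pads squarely. I squeeze some more, lift, and fine-tune in the air.

```bash
cat >> h.py <<'E'
def gauge(name=None):
    im=shot('wrist',name); h=cv2.cvtColor(im,cv2.COLOR_RGB2HSV)[130:270,180:340]
    g=(h[...,0]>45)&(h[...,0]<85)&(h[...,1]>70)&(h[...,2]>90)
    r=((h[...,0]<5)|(h[...,0]>174))&(h[...,1]>150)&(h[...,2]>110)
    f=lambda m:(np.argwhere(m)[:,::-1].mean(0)+[180,130]).round(2) if m.any() else None
    return f(g),f(r),int(g.sum()),int(r.sum())
E
python3 - <<'E'
from h import *
p=bot.read_position()
print(gauge())
bot.set_gripper(.365); print(gauge(),bot.read_ft_force())
bot.move_linear([p[0],p[1],p[2]+.002],.02); bot.wait(.2);print(bot.read_ft_force())
bot.move_linear([p[0],p[1],.11],.08); bot.wait(.3)
print(gauge('g2'),bot.read_gripper_width(),bot.read_finger_force(),bot.read_ft_force(),bot.read_clock())
im=cv2.imread('pics/g2.png'); cv2.imwrite('pics/g2c.png',cv2.resize(im[20:420,130:430],None,fx=1.5,fy=1.5,interpolation=cv2.INTER_CUBIC))
E
```

```text
(array([257.92, 196.21]), None, 195, 0)
(array([248.01, 196.97]), None, 134, 0) [-0.46151044  1.20017628  7.66328424]
[ 1.2331501   0.16806319 -1.11976239]
(array([249.33, 197.04]), array([253.89, 188.06]), 202, 71) 0.3665328009363586 6.269436478614807 [ 0.26381368 -0.3899167  -0.14796864] 19.4333
```

View pics/g2c.png

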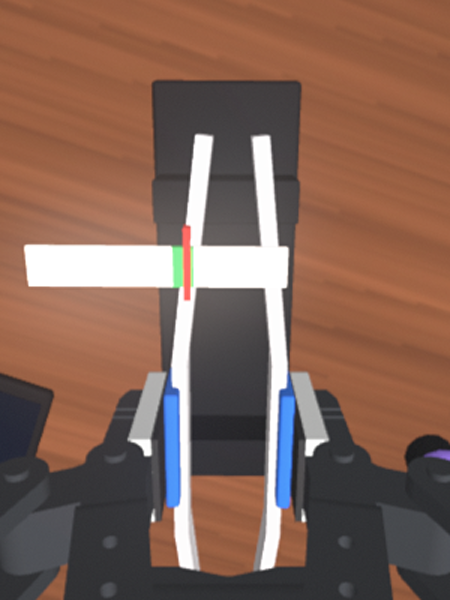

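Lifted. The needle (crop x≈186) is about 1 mm past the band centre (≈183). I open slightly at the card, so the next step is carrying.

```bash
python3 - <<'E'
from h import *
y=.316; c=np.array([.5137,-.0159]); t=c-.075*np.array([np.cos(y),np.sin(y)])
bot.move_linear([t[0],t[1],.12],.1)
bot.move_linear([t[0],t[1],.05],.06)
bot.set_gripper(.375); bot.wait(.4)
print(gauge('g3'),bot.read_gripper_width(),bot.read_finger_force(),bot.read_ft_force(),bot.read_position(),bot.read_clock())
im=cv2.imread('pics/g3.png')
a=cv2.resize(im[80:220,180:340],None,fx=4,fy=4,interpolation=cv2.INTER_CUBIC)
cv2.imwrite('pics/g3c.png',a); shot('side','s3'); shot('top','t3')
s=cv2.imread('pics/s3.png')[150:300,200:350];u=cv2.imread('pics/t3.png')[150:300,220:370]
cv2.imwrite('pics/st3.png',np.hstack([cv2.resize(v,(400,400),interpolation=cv2.INTER_CUBIC) for v in(s,u)]))
E
```

```text
Traceback (most recent call last):
cell.PlanningError: the arm cannot follow that straight line within its joint ranges
```

```bash
python3 - <<'E'
from h import *
c=np.array([.5137,-.0159]); print('now',np.round(bot.read_joint_positions(),2))
for y in (.316,.1,-.2,-.5,.6):
    t=c-.075*np.array([np.cos(y),np.sin(y)])
    for z in(.12,.05):
        s=bot.solve_ik([t[0],t[1],z],down(y)); print(y,z,t.round(3),None if s is None else np.round(s,2))
E
```

```text
now [ 0.36  0.46 -0.33  0.78  0.   -3.1 ]
0.316 0.12 [ 0.442 -0.039] [-0.25  0.25 -0.62  0.7   0.    2.57]
0.316 0.05 [ 0.442 -0.039] [-0.25  0.36 -0.7   0.51  0.    2.57]
0.1 0.12 [ 0.439 -0.023] [-0.22  0.24 -0.63  0.7   0.    2.82]
0.1 0.05 [ 0.439 -0.023] [-0.22  0.35 -0.71  0.51  0.    2.82]
-0.2 0.12 [ 0.44  -0.001] [-0.17  0.24 -0.63  0.7   0.   -3.11]
-0.2 0.05 [ 0.44  -0.001] [-0.17  0.35 -0.71  0.51  0.   -3.11]
-0.5 0.12 [0.448 0.02 ] [-0.12  0.26 -0.61  0.7   0.   -2.76]
-0.5 0.05 [0.448 0.02 ] [-0.12  0.37 -0.69  0.52  0.   -2.76]
0.6 0.12 [ 0.452 -0.058] [-0.29  0.27 -0.59  0.71  0.    2.25]
0.6 0.05 [ 0.452 -0.058] [-0.29  0.38 -0.67  0.53  0.    2.25]
```

```bash
python3 - <<'E'
from h import *
y=-.4; c=np.array([.5137,-.0159]); t=c-.075*np.array([np.cos(y),np.sin(y)])
bot.move_linear([t[0],t[1],.12],.1,rotation=down(y))
bot.move_linear([t[0],t[1],.05],.06)
bot.set_gripper(.375); bot.wait(.4)
print(gauge('g3'),bot.read_gripper_width(),bot.read_finger_force(),bot.read_ft_force(),bot.read_position(),bot.read_clock())
im=cv2.imread('pics/g3.png')
a=cv2.resize(im[80:220,180:340],None,fx=4,fy=4,interpolation=cv2.INTER_CUBIC)
cv2.imwrite('pics/g3c.png',a); shot('side','s3'); shot('top','t3')
s=cv2.imread('pics/s3.png')[150:300,200:350];u=cv2.imread('pics/t3.png')[150:300,220:370]
cv2.imwrite('pics/st3.png',np.hstack([cv2.resize(v,(400,400),interpolation=cv2.INTER_CUBIC) for v in(s,u)]))
E
```

```text
(array([254.  , 197.48]), array([252.37, 194.72]), 205, 198) 0.37693519577754325 5.953003764152527 [-0.46259312 -0.59518811 -0.48405507] [0.44462363 0.01331396 0.05000384] 24.1417
```

View pics/g3c.png

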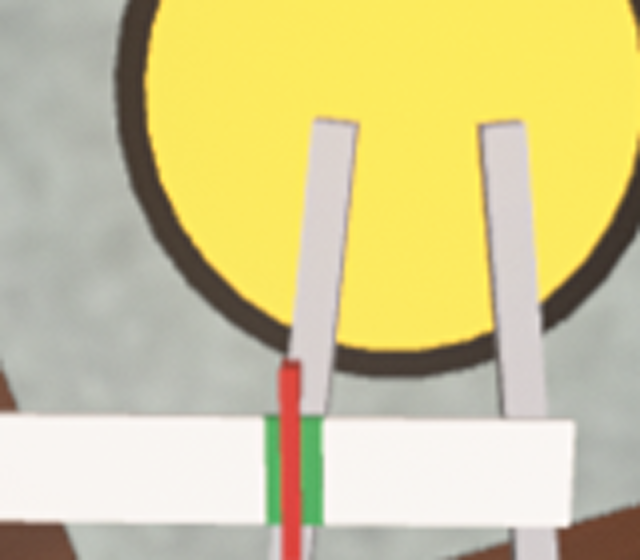

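View pics/st3.png

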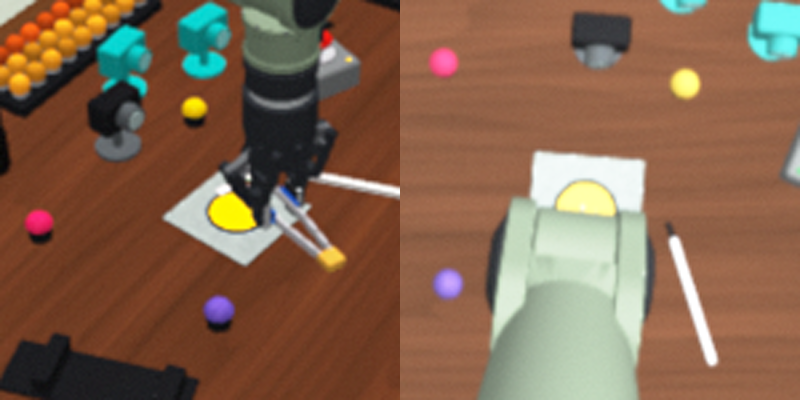

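The needle stands on the green band (crop x≈290, band 266–322) and the measured tip gap is about 10 mm. The tips are over the yellow round, with nothing else touched. I run a quick check of tip position and steadiness, then hand in.

```bash
python3 - <<'E'
from h import *
T=toolT(); tip=atz('wrist',(284.5,110),.0745,T); print('tip',tip.round(4),'off',np.hypot(*(tip[:2]-[.5137,-.0159])))
bot.wait(1.0); g=gauge(); print(g,bot.read_gripper_width(),np.abs(bot.read_joint_vel()).max(),bot.read_clock())
if np.hypot(*(tip[:2]-[.5137,-.0159]))<.015 and abs(g[1][0]-252.37)<.6: print(bot.close_job())
E
```

```text
tip [ 0.5139 -0.0184  0.0745] off 0.002539746115805309
(array([254.  , 197.48]), array([252.37, 194.72]), 205, 198) 0.3739679075704398 0.0019690606520914086 25.2917
the job is handed in; nothing more can be done
None
```

I pressed the plunger to its stop, then handed the job in after about 25 s with the tweezers held steady over the yellow round, tips about 6 cm up and 2.5 mm off its centre, the needle on the green band and the gap about 10 mm.

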